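Tuck the setting plate under the lapped flap and hold it flat

TASK

Lift the setting plate (the flat aluminium plate with the black arched handle) up and off the two-pronged peg stand, and slide the edge with the red line under the white flap of the inspection base until the red line is hidden all along, without lifting the flap. Finish while still gripping the handle and pressing the plate firmly flat on the base, with about 15 N of push, so that the indicator can be zeroed on it: do not let go. Leave the other things on the bench where they are.

Things in the scene. Friction and masses are not known exactly. Their poses are not given: they have to be found in the camera images.
- setting_plate: Loose setting plate, 0.28 kg: aluminium, 100 (x) x 110 (y) x 5 mm. Origin: centre of its underside, z up. Front edge at x = +50 mm; a red line along y on its top, 17 to 22 mm behind the front edge. It carries a black arched handle (see point plate_grip). It starts hanging level by the handle on the peg stand, front edge towards the stand's post, underside 65 mm above the bench.
- plate_grip (a point): Middle of the handle's square bar, 12 x 12 mm, along the plate's y, 66 mm above the plate's underside (bar underside at 60 mm), over x = 0. Posts at y = +-50 mm (8 mm wide) carry it. Axes as the plate. Free to grip here from above, fingers closing along the plate's x, between the prongs (60 mm clear between them).
- front_left (a point): Corner of the plate's underside at its front edge, y = +55 mm.
- front_right (a point): Corner of the plate's underside at its front edge, y = -55 mm.
- peg_stand: Fixed blue stand. Origin: on the bench at its post's front. Two level steel prongs, 8 x 8 mm, at y = +-34 mm, reach to x = -108 mm, tops at z = 125 mm; the last 8 mm is turned up 12 mm, nothing is higher. To come off, the bar rises over 12 mm (up to 40 mm is free), then goes to the stand's -x: the plate is clear of the prongs after 85 mm.
- peg_seat (a point): On the stand, midway between the prong tops, 80 mm in front of the stand's origin: where the handle bar's underside hangs.
- inspection_base: Fixed dark steel base, 200 (x) x 190 (y) x 10 mm. Origin: centre of its underside, on the bench; top at z = 10 mm. Its mouth looks to -x: the plate slides in along +x, x axes parallel. A white flap, 190 mm wide, 4 mm thick, covers x = +20 to +90 mm, its underside at z = 20 mm. Spacers at the sides leave 164 mm between them; a hinge block closes the gap at x = +90 mm.
- flap (a joint): Hinge of the white flap (blue stripe along its front edge), at the flap's rear edge, rad: 0 lying down on its stop, growing as the front edge is lifted. The flap weighs 0.15 kg; no spring or latch.
- flap_edge (a point): Middle of the lower front edge of the flap (x = +20 mm, z = 20 mm in the base's frame).
- dial_indicator: Bystander: dial indicator on a magnetic base (58 x 50 x 55 mm), 190 mm high. Origin: centre of the underside.
- brass_weight: Bystander: brass balance weight, 40 mm across, 64 mm high. Origin: centre of the underside.
- lifting_handle: Bystander: yellow rotor lifting handle, T-shaped, crossbar 120 mm along y, 94 mm high. Origin: centre of the underside.
- cap0: Bystander: red trunnion cap, 32 mm across, 34 mm high, standing in a slot of the blue rack (100 x 290 x 51 mm) at the left of the bench. Origin: centre of the underside.
- cap1: Bystander: red trunnion cap, 32 mm across, 34 mm high, standing in a slot of the blue rack (100 x 290 x 51 mm) at the left of the bench. Origin: centre of the underside.
- cap2: Bystander: red trunnion cap, 32 mm across, 34 mm high, standing in a slot of the blue rack (100 x 290 x 51 mm) at the left of the bench. Origin: centre of the underside.
There are look-alikes about, which are no part of the job. Of the things like the setting_plate, leave any that is orange or purple; of the rest the smaller one is meant.

How it is judged:
On the way, in this order (a step that is already met when the one before it is completed fails the run):
1. the plate is lifted off the prongs and carried by the gripper (distance between plate_grip and peg_seat above 0.045 m and contact force between setting_plate and peg_stand below 0.1 N and contact force between the fingers and setting_plate above 1 N and height (world z) of setting_plate above 0.03 m), for 0.1 s.
2. the red-line edge is tucked under the flap (x of front_left in the frame of inspection_base between 0.04 and 0.088 m and z of each of front_left, front_right in the frame of inspection_base below 0.0135 m and y of front_left in the frame of inspection_base between -0.084 and 0.084 m and x of front_right in the frame of inspection_base between 0.04 and 0.088 m and y of front_right in the frame of inspection_base between -0.084 and 0.084 m), for 0.2 s.
At the end, for the whole second after the job is handed in: Both front corners of the plate are 20 to 68 mm in under the flap and between the spacers, at most 3.5 mm above the base; the plate is level within 0.04 rad, at rest, pressed on the base with 7 to 60 N (weight included) and still held (over 2 N); the flap is down (under 0.03 rad) (all of step 2 and angle between setting_plate's own z axis and vertical below 0.04 rad and contact force between setting_plate and inspection_base between 7 and 60 N and contact force between the fingers and setting_plate above 2 N and value of joint flap below 0.03 rad and linear speed of setting_plate below 0.02 m/s); the arm keeps its last pose, push and grip.
It fails at once if the flap is lifted by more than 0.12 rad (about 8 mm at its edge) (value of joint flap above 0.12 rad).
It fails at once if a bystander is moved by more than 20 mm (distance of any of cap0, cap1, cap2, brass_weight, lifting_handle, dial_indicator from where it was at the start of the episode above 0.02 m).
It also fails if it takes over 48 s, if anything falls off the work surface, if the arm or the gripper's body presses on something with over 40 N, if the wrist force passes 120 N, or if a joint passes its speed limit or range.

ROBOT

A 6-joint arm with a two-finger parallel gripper is mounted at the origin on the work surface. World frame = base frame: x ahead of the robot, y to its left, z up, the work surface at z = 0. Lengths are in m, angles in rad, forces in N, time in s.
With the tool pointing down it reaches from about 0.425 to 0.95 m from the base axis. Payload 3.5 kg.
Tool frame: the origin (TCP) lies at the very end of the fingers, on their centre line; the grasp point (between the pads) lies 19 mm behind it; z points along the fingers, y is the direction in which the jaws open and shut (so a half turn about z gives the same grasp; the last joint's range is limited). The gripper opens to 85 mm and grips with 20 to 120 N. Pads are 22 mm wide; open, the fingers measure 114 mm over their backs; the gripper's body (76 mm by 85 mm) begins 54 mm behind the grasp point. The pads swing forward as they close: fully open they stand 13 mm farther back than shut.
Start: joints at [1.017, 0.286, 1.577, -0, 1.279, -0.15], TCP at [0.265, 0.621, 0.231] pointing down, gripper open.
Joint ranges: [-2.77, 2.77], [-0.9, 2.22], [0.21, 2.48], [-1.53, 4.67], [0.24, 2.81], [-2.84, 2.84]. Speed limits (rad/s): [2.79, 2.79, 3.14, 3.14, 3.14, 3.14].

INTERFACE

Orientations are given as a unit quaternion [x, y, z, w].
In Python, from plant import get_state, read_camera, get_calibration, ticket, search_frame, cut_out, pinpoint gives the robot as it stands.
- The arm moves only by the tool move_arm, never from a script. Its argument "plan" is a list that holds one entry, the list of rows, each a list of 7 numbers: the turn, a rotation vector about the tool's x, y, z in degrees, then the shift along the tool's x, y, z in m, then the finger opening in m, from 0 to 0.0854. In form: [[[ax, ay, az, x, y, z, hand], ...]]. A call has exactly 5 rows; each row is the pose to reach, as a shift and turn from the pose measured when the call began, along the tool's axes at that moment; what a row does not reach only later rows make up. A row lasts 1/8 s, in which the tool goes at most 62.5 mm and 10.7 degrees, less where a joint would pass 70% of its speed; a pose out of reach is approached as far as the arm can. A call with a gripper value outside its range is refused whole. The fingers move at their own pace and stop on an object; "force" is the grip in N (left out, the last holds). Time passes only in rows, so rows that repeat a pose let the fingers close, or fill a call up. It gives the time, the measured TCP pose, the force and the opening at its end, in the units of the state.
- get_state(): the state, without advancing time (a new reading comes with each control period).
- read_camera(name): name is "side" or "top"; returns the picture (480x640x3 uint8, red, green, blue); there is no depth.
- get_calibration(name): a dict with "mtx" (3x3 intrinsics, pixels), "extrinsics" (4x4, takes a point from camera to world coordinates). Camera axes: x right, y up, looking along -z (the intrinsics and any distortion apply to the point x, -y, -z); pixel columns grow to the right and rows downward; lengths in m; the calibration is good to about 2 mm. A picture is of the moment at which its call begins. get_calibration takes no time and is no camera call.
- ticket.sign_off(): hands the job in, once; it reports no verdict.
Trained networks look in the newest picture that a camera, given by its name, has taken for a name from the list of things; names that differ only in an ending like _2 or _b are one class to them, and where a whole thing is asked for, a point or a joint stands for the part that bears it (a point fixed in the world has none). Each returns a list of dicts, best first, with "p" (0 to 1); they miss things now and then, are a little off and sometimes report something else, mostly with a low value. They report only what shows in the picture. A call takes as long as a camera call. They do not tell look-alikes from the thing itself.
- search_frame(camera, query): "centre" ([column, row] in pixels, amid what is visible of it).
- cut_out(camera, query): "pixels" (480x640 bool, what is visible of it) and "centre" ([column, row] in pixels, amid what is visible of it).
- pinpoint(camera, query): "centre" ([column, row] in pixels: a listed point, or the origin of a listed thing).
The state is a dict: "time": time; "qpos": joint angles; "dq": joint speeds; "joint_efforts": joint torques, N m; "eef_pos": TCP position; "tcp_rot": TCP orientation; "contact_force": force on the tool from outside, world axes, zero at the start; "wrist_torque": the same for the moment, N m; "opening": opening from 0.0 (shut) to 1.0 (fully open).
Only numpy, scipy, OpenCV 4.12 (cv2) and the standard library are available. Lean on these libraries where they do the work, as an engineer would, in place of code of your own. Each camera call takes 0.05 s, during which the arm holds its last target.

## Working session

There is one attempt and no reset: what is moved stays moved. The work goes in short steps, Python scripts to look and compute and a tool call to move; the robot and the scene stay as the last step left them, time stands still between calls to the robot, and variables do not carry over. Pictures are saved under pics/ and viewed, and the job is handed in when it is done.

Besides the shell and the picture viewer there is one more tool, called after "Call:" as a command line: name --argument value ..., lists and objects as JSON in quotes. move_arm: Moves the arm, as the interface text tells. Its arguments: {"type":"object","properties":{"plan":{"type":"array","items":{"type":"array","items":{"type":"array","items":{"type":"number"}}}},"force":{"type":"number"}},"required":["plan"]}

```bash
mkdir -p pics; ls; python3 - <<'E'
from plant import *
import cv2,numpy as np
s=get_state();print({k:np.round(v,4) for k,v in s.items()})
for c in("side","top"):
    cv2.imwrite(f"pics/{c}0.png",read_camera(c)[:,:,::-1]);g=get_calibration(c);print(c,{k:np.round(v,4).tolist() if not isinstance(v,str) else v for k,v in g.items()})
E
```

```text
pics
{'time': np.float64(0.0), 'qpos': array([ 1.017 ,  0.2872,  1.5782,  0.    ,  1.2786, -0.15  ]), 'dq': array([-0.0003, -0.0005, -0.0005,  0.0017,  0.0003, -0.0014]), 'joint_efforts': array([-1.30000e-03, -4.05978e+01, -2.92625e+01, -2.00000e-04,
        5.80000e-03,  0.00000e+00]), 'eef_pos': array([0.2648, 0.6202, 0.23  ]), 'tcp_rot': array([ 2.005e-01,  9.797e-01, -1.100e-03, -4.000e-04]), 'contact_force': array([-0.3645,  0.2696, -0.1665]), 'wrist_torque': array([-0.0245, -0.0253,  0.0214]), 'opening': np.float64(1.0004)}
side {'mtx': [[491.4102, 0.0, 322.6442], [0.0, 491.4102, 230.0089], [0.0, 0.0, 1.0]], 'extrinsics': [[0.8526, 0.2744, -0.4447, -0.0343], [-0.5225, 0.4629, -0.7161, -0.8364], [0.0094, 0.8429, 0.538, 0.7669], [0.0, 0.0, 0.0, 1.0]]}
top {'mtx': [[520.3388, 0.0, 312.7919], [0.0, 520.3388, 243.7927], [0.0, 0.0, 1.0]], 'extrinsics': [[0.01, 0.9809, -0.1943, 0.2392], [-0.9999, 0.009, -0.0065, 0.0219], [-0.0046, 0.1943, 0.9809, 1.385], [0.0, 0.0, 0.0, 1.0]]}
```

View pics/side0.png

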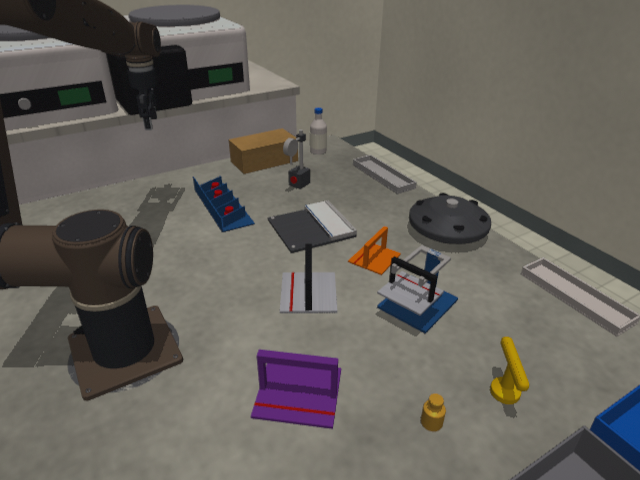

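View pics/top0.png

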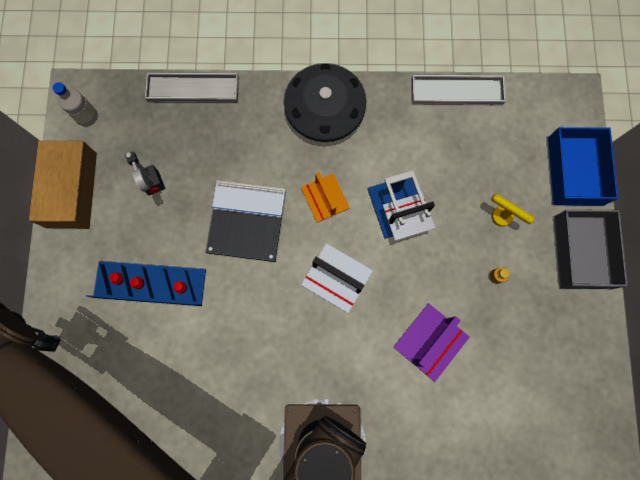

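```bash
cat > h.py <<'E'
from plant import *
import cv2,numpy as np
from scipy.optimize import least_squares
C={c:get_calibration(c) for c in("side","top")}
def ray(c,p):
    g=C[c];K=np.array(g["mtx"]);E=np.array(g["extrinsics"])
    v=np.linalg.inv(K)@[p[0],p[1],1];v=np.array([v[0],-v[1],-v[2]])
    return E[:3,3],E[:3,:3]@v
def atz(c,p,z):
    o,d=ray(c,p);return o+d*(z-o[2])/d[2]
def proj(c,P):
    g=C[c];K=np.array(g["mtx"]);E=np.array(g["extrinsics"])
    q=(np.atleast_2d(P)-E[:3,3])@E[:3,:3];q=q*[1,-1,-1];q=q@K.T;return q[:,:2]/q[:,2:]
E
python3 - <<'E'
from h import *
Z={"plate_grip":.131,"front_left":.065,"front_right":.065,"setting_plate":.065,"peg_stand":0,"peg_seat":.125,"inspection_base":0,"flap_edge":.02}
for c in("side","top"):
    read_camera(c)
    for q,z in Z.items():
        for r in pinpoint(c,q)[:5]: print(c,q,np.round(r["centre"],1),round(r["p"],2),np.round(atz(c,r["centre"],z)[:2],4))
out={}
for c in("side","top"):
    for q in("inspection_base","setting_plate","peg_stand","flap"):
        for i,r in enumerate(cut_out(c,q)[:5]):
            out[f"{c}_{q}_{i}"]=r["pixels"];print(c,q,i,np.round(r["centre"]),round(r["p"],2),r["pixels"].sum())
np.savez("m.npz",**out)
print(get_state()["time"])
E
```

```text
side plate_grip [307.4 263.2] 0.98 [ 0.3927 -0.0875]
side plate_grip [413.9 266.7] 0.92 [ 0.5839 -0.2161]
side plate_grip [296.4 358.8] 0.91 [ 0.2397 -0.315 ]
side plate_grip [375.3 236.8] 0.64 [ 0.5826 -0.0787]
side front_left [345.1 263.7] 0.93 [ 0.5137 -0.0577]
side front_left [330.5 428.2] 0.81 [ 0.2437 -0.4198]
side front_left [279.2 311.4] 0.8 [ 0.3008 -0.1271]
side front_left [402.7 272.3] 0.71 [ 0.6111 -0.1551]
side front_right [445.8 288.8] 0.79 [ 0.6555 -0.2522]
side front_right [279.8 271.7] 0.73 [ 0.3649 -0.0057]
side front_right [245.5 417.7] 0.69 [ 0.1336 -0.3301]
side setting_plate [296.2 388.6] 0.84 [ 0.2344 -0.3213]
side setting_plate [374.4 257.2] 0.76 [ 0.5902 -0.0722]
side setting_plate [411.1 293. ] 0.74 [ 0.579  -0.2234]
side setting_plate [305.4 290.7] 0.73 [ 0.3819 -0.0965]
side peg_stand [421.9 296.9] 0.83 [ 0.6486 -0.1912]
side peg_stand [297.9 183. ] 0.54 [0.6827 0.4813]
side peg_seat [411.9 269.6] 0.82 [ 0.5792 -0.2161]
side inspection_base [310.3 230.4] 0.94 [0.5678 0.2008]
side inspection_base [227.9 217.1] 0.34 [0.3917 0.3917]
side flap_edge [315.4 221.
[... 1065 characters left out ...]

top flap_edge [245.5 212.1] 0.64 [0.5954 0.214 ]
side inspection_base 0 [313. 226.] 0.76 2711
side setting_plate 0 [306. 290.] 0.96 2367
side setting_plate 1 [411. 287.] 0.9 1916
side setting_plate 2 [377. 256.] 0.59 1233
side setting_plate 3 [297. 388.] 0.58 5756
side peg_stand 0 [427. 311.] 0.58 1925
side flap 0 [330. 217.] 0.76 909
side flap 1 [412. 289.] 0.46 2148
top inspection_base 0 [244. 223.] 0.67 5272
top setting_plate 0 [431. 342.] 0.74 3141
top setting_plate 1 [407. 216.] 0.64 1428
top setting_plate 2 [392. 193.] 0.64 1495
top setting_plate 3 [327. 200.] 0.62 1469
top setting_plate 4 [335. 278.] 0.61 2676
top peg_stand 0 [389. 192.] 0.86 1601
top flap 0 [250. 197.] 0.85 1863
1.4
```

```bash
python3 - <<'E'
import cv2
t=cv2.imread("pics/top0.png");s=cv2.imread("pics/side0.png")
cv2.imwrite("pics/t_a.png",cv2.resize(t[160:280,190:450],None,fx=3,fy=3,interpolation=cv2.INTER_CUBIC))
cv2.imwrite("pics/s_a.png",cv2.resize(s[190:340,260:470],None,fx=3.7,fy=3.7,interpolation=cv2.INTER_CUBIC))
E
```

```text
(no output)
```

View pics/t_a.png

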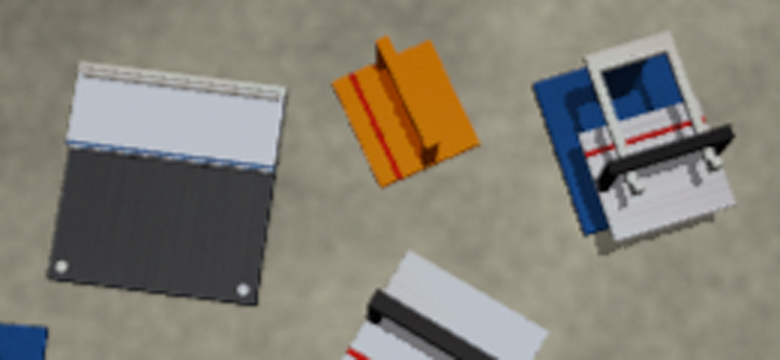

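View pics/s_a.png

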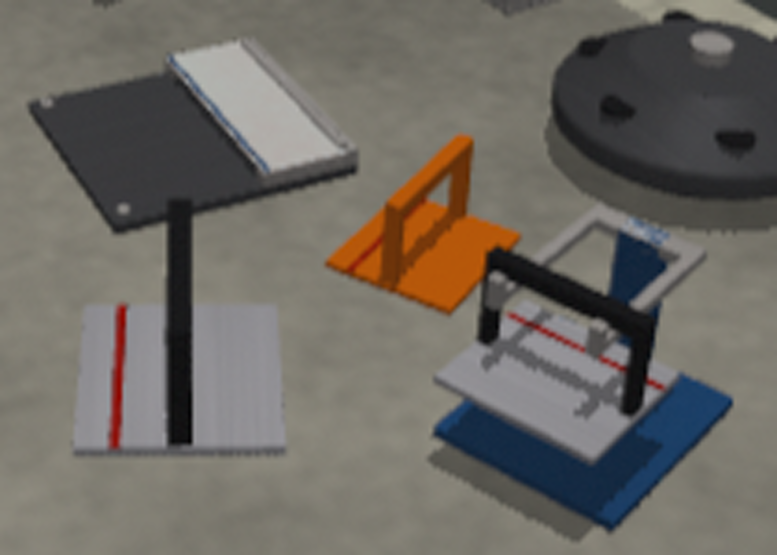

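```bash
cat > fit.py <<'E'
from h import *
def T(p): return np.array([p[0]/3+190-.33,p[1]/3+160-.33])
def S(p): return np.array([p[0]/3.7+260-.36,p[1]/3.7+190-.36])
def fit(obs,x0,z0):
    def w(x,P):
        c,s=np.cos(x[2]),np.sin(x[2]);return np.array([x[0]+c*P[0]-s*P[1],x[1]+s*P[0]+c*P[1],z0+P[2]])
    f=lambda x:np.concatenate([proj(c,w(x,P))[0]-p for c,p,P in obs])
    r=least_squares(f,x0,loss="soft_l1");print(np.round(r.x,4),"yaw deg",np.degrees(r.x[2]));print(np.round(f(r.x).reshape(-1,2),1).tolist());return r.x
if __name__=="__main__":
    t=lambda x,y,*P:("top",T((x,y)),P); s=lambda x,y,*P:("side",S((x,y)),P)
    B=[t(48,278,-.1,.095,.01),t(258,305,-.1,-.095,.01),t(68,145,.02,.095,.024),t(274,170,.02,-.095,.024),
       s(30,102,-.1,.095,.01),s(118,232,-.1,-.095,.008),s(168,60,.02,.095,.024),s(265,174,.02,-.095,.022)]
    print("base");fit(B,[.57,.21,-.1],0)
    print("base top only");fit(B[:4],[.57,.21,-.1],0)
    P=[t(616,241,-.05,.055,.005),t(735,206,-.05,-.055,.005),t(579,135,.05,.055,.005),
       s(435,379,-.05,.055,.0025),s(592,461,-.05,-.055,.0025),s(680,377,.05,-.055,.004),
       t(605,172,0,.054,.072),t(732,133,0,-.054,.072),s(490,250,0,.054,.072),s(655,320,0,-.054,.072)]
    print("plate");fit(P,[.58,-.22,.3],.065);fit([o for o in P if o[0]=="top"],[.58,-.22,.3],.065)
    p=fit([o for o in P if o[0]=="side"],[.58,-.22,.3],.065)
E
python3 fit.py
```

```text
base
[ 0.5749  0.2112 -0.1172] yaw deg -6.7129616949086195
[[0.5, -0.4], [0.5, -0.6], [0.2, -0.3], [1.0, -0.1], [-0.7, -0.3], [-0.9, -1.4], [-0.9, -1.1], [-0.3, -0.1]]
base top only
[ 0.5739  0.2127 -0.1168] yaw deg -6.69099389680131
[[-0.0, -0.1], [-0.0, -0.3], [-0.4, 0.1], [0.5, 0.3]]
plate
[ 0.5765 -0.2196  0.3141] yaw deg 17.997260510426898
[[0.6, -0.1], [1.1, -1.0], [0.3, -0.5], [-1.4, -0.1], [-0.7, 0.0], [-0.8, -0.9], [2.1, -1.6], [0.9, -1.3], [-0.6, -0.5], [-1.8, 0.5]]
[ 0.574  -0.2172  0.3067] yaw deg 17.57319558908249
[[-0.5, 0.7], [0.1, 0.1], [-0.5, 0.2], [1.1, -0.8], [0.0, -0.2]]
[ 0.578  -0.2212  0.3144] yaw deg 18.012899306692404
[[-0.4, 0.1], [0.4, 0.2], [0.2, -0.8], [0.4, -0.4], [-0.7, 0.7]]
```

```bash
cat > d.py <<'E'
from h import *
from scipy.spatial.transform import Rotation as R
import sys
def delta(p,yaw,pr=True):
    s=get_state();R0=R.from_quat(s["tcp_rot"]);y=np.radians(yaw)
    yv=np.array([np.cos(y),np.sin(y),0]);z=np.array([0,0,-1.]);x=np.cross(yv,z)
    R1=R.from_matrix(np.c_[x,yv,z]);q=(R0.inv()*R1).as_rotvec(degrees=True);d=R0.inv().apply(np.array(p)-s["eef_pos"])
    m=R0.as_matrix()
    print("t",round(float(s["time"]),2),"pos",np.round(s["eef_pos"],4),"yaw_y",round(np.degrees(np.arctan2(m[1,1],m[0,1])),2),"tilt z",np.round(m[:,2],4),"F",np.round(s["contact_force"],1),"open",round(float(s["opening"]),3))
    print("rot",np.round(q,2),"shift",np.round(d,4))
if __name__=="__main__":
    a=[float(v) for v in sys.argv[1:]];delta(a[:3],a[3])
E
python3 d.py .576 -.2195 .20 18
```

```text
t 1.4 pos [0.2652 0.6207 0.2313] yaw_y 66.87 tilt z [ 0. -0. -1.] F [-0.5 -0.4 -1. ] open 0.996
rot [ 0.    0.   48.87] shift [-0.6159 -0.6505  0.0313]
```

Call:
move_arm --plan '[[[0,0,3.3,-0.041,-0.0434,0,0.085],[0,0,6.6,-0.082,-0.0868,0,0.085],[0,0,9.9,-0.123,-0.13,0,0.085],[0,0,13.2,-0.164,-0.1736,0,0.085],[0,0,16.5,-0.205,-0.217,0,0.085]]]'

```text
time: 2.02
eef_pos: [0.3689, 0.3389, 0.2316]
tcp_rot: [0.34, 0.941, 0.0, 0.0]
contact_force: [0.8, -0.4, -0.3]
opening: 0.996
```

```bash
python3 d.py .576 -.2195 .20 18
```

```text
t 2.02 pos [0.3689 0.3389 0.2316] yaw_y 50.28 tilt z [ 1.e-03  4.e-04 -1.e+00] F [ 0.8 -0.4 -0.3] open 0.996
rot [6.000e-02 1.000e-02 3.228e+01] shift [-0.5162 -0.2972  0.0316]
```

Call:
move_arm --plan '[[[0,0,3.3,-0.051,-0.03,0,0.085],[0,0,6.6,-0.103,-0.06,0,0.085],[0,0,9.9,-0.155,-0.089,0,0.085],[0,0,13.2,-0.206,-0.119,0,0.085],[0,0,16.5,-0.258,-0.149,0,0.085]]]'

```text
time: 2.65
eef_pos: [0.4725, 0.0576, 0.2321]
tcp_rot: [0.472, 0.882, 0.001, 0.001]
contact_force: [0.9, 0.7, -0.4]
opening: 0.996
```

```bash
python3 d.py .576 -.2195 .20 18
```

```text
t 2.65 pos [0.4725 0.0576 0.2321] yaw_y 33.67 tilt z [ 2.4e-03  4.0e-04 -1.0e+00] F [ 0.9  0.7 -0.4] open 0.996
rot [ 0.14  0.04 15.67] shift [-0.2879 -0.0676  0.0323]
```

Call:
move_arm --plan '[[[0,0,4,-0.06,-0.014,0,0.085],[0,0,8,-0.12,-0.028,0,0.085],[0,0,12,-0.18,-0.042,0.01,0.085],[0.1,0,15.7,-0.24,-0.056,0.02,0.085],[0.14,0,15.7,-0.288,-0.0676,0.032,0.085]]]'

```text
time: 3.28
eef_pos: [0.5767, -0.2222, 0.2003]
tcp_rot: [0.589, 0.808, -0.0, 0.001]
contact_force: [0.5, 0.4, 0.9]
opening: 0.994
```

```bash
python3 d.py .576 -.2195 .20 18;  python3 - <<'E'
from h import *
for c in("side","top"):
    im=read_camera(c);cv2.imwrite(f"pics/{c}1.png",im[:,:,::-1])
t=cv2.imread("pics/top1.png");s=cv2.imread("pics/side1.png")
cv2.imwrite("pics/1.png",np.hstack([cv2.resize(t[150:270,340:460],None,fx=3.3,fy=3.3),cv2.resize(s[220:340,350:470],None,fx=3.3,fy=3.3)]))
E
```

```text
t 3.27 pos [ 0.5767 -0.2222  0.2003] yaw_y 17.87 tilt z [ 0.0014 -0.0012 -1.    ] F [0.5 0.4 0.9] open 0.994
rot [ 0.05  0.09 -0.13] shift [0.0028 0.0002 0.0003]
```

View pics/1.png

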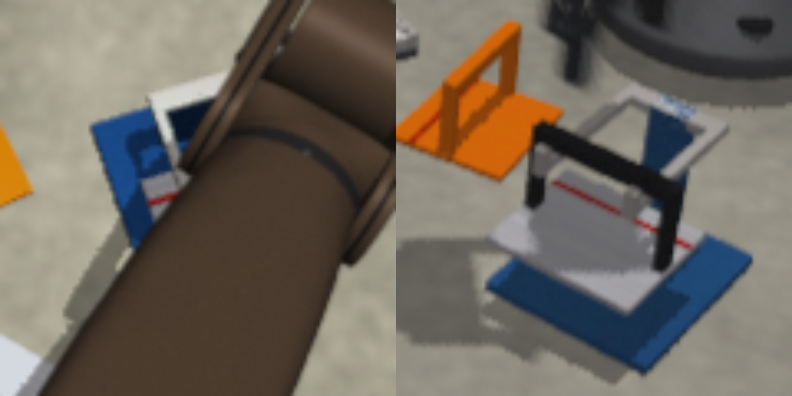

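```bash
python3 - <<'E'
from h import *
print(proj("side",[.5767,-.2222,.2003]))
E
python3 d.py .576 -.2195 .112 18
```

```text
[[416.80309942 242.40339014]]
t 3.38 pos [ 0.576  -0.2238  0.1982] yaw_y 17.71 tilt z [-1.8e-03 -6.0e-04 -1.0e+00] F [ 0.1  0.  -0.6] open 0.996
rot [-0.11  0.   -0.29] shift [0.0041 0.0015 0.0862]
```

View pics/side1.png

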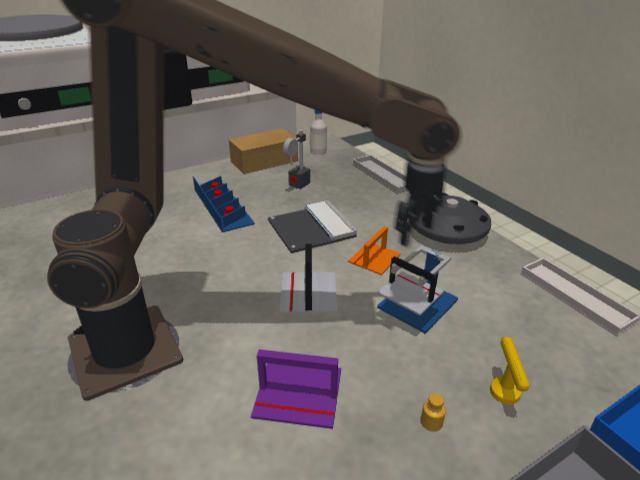

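Call:
move_arm --plan '[[[0,0,-0.3,0.004,0.0015,0.02,0.085],[0,0,-0.3,0.004,0.0015,0.045,0.085],[0,0,-0.3,0.004,0.0015,0.07,0.085],[0,0,-0.3,0.004,0.0015,0.086,0.085],[0,0,-0.3,0.004,0.0015,0.086,0.085]]]'

```text
time: 4.0
eef_pos: [0.5749, -0.2179, 0.1102]
tcp_rot: [0.587, 0.809, -0.001, -0.002]
contact_force: [0.4, 0.1, 0.4]
opening: 0.994
```

```bash
python3 - <<'E'
from h import *
for c in("side","top"):
    im=read_camera(c);cv2.imwrite(f"pics/{c}2.png",im[:,:,::-1])
s=cv2.imread("pics/side2.png")
cv2.imwrite("pics/2.png",cv2.resize(s[170:340,350:490],None,fx=3.5,fy=3.5))
E
python3 d.py .576 -.2195 .112 18
```

```text
t 4.1 pos [ 0.5765 -0.2192  0.1128] yaw_y 18.05 tilt z [-9.0e-04 -1.1e-03 -1.0e+00] F [ 0.1 -0.1  0.3] open 0.993
rot [-0.07  0.04  0.05] shift [-0.0001 -0.0005  0.0008]
```

View pics/2.png

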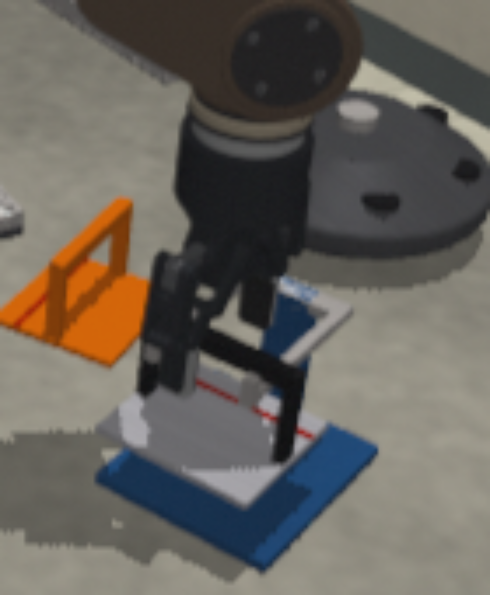

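Call:
move_arm --plan '[[[0,0,0,0,0,0,0.04],[0,0,0,0,0,0,0.0],[0,0,0,0,0,0,0.0],[0,0,0,0,0,0,0.0],[0,0,0,0,0,0,0.0]]]' --force 70

```text
time: 4.72
eef_pos: [0.5766, -0.2194, 0.1132]
tcp_rot: [0.588, 0.809, -0.001, 0.0]
contact_force: [-1.2, 0.5, 2.3]
opening: 0.123
```

```bash
python3 d.py .576 -.2195 .112 18
```

```text
t 4.72 pos [ 0.5766 -0.2194  0.1132] yaw_y 18.04 tilt z [-5.0e-04 -1.3e-03 -1.0e+00] F [-1.2  0.5  2.3] open 0.123
rot [-0.05  0.06  0.04] shift [ 0.0001 -0.0006  0.0012]
```

Call:
move_arm --plan '[[[0,0,0,0,0,-0.008,0],[0,0,0,0,0,-0.017,0],[0,0,0,0,0,-0.026,0],[0,0,0,0,0,-0.026,0],[0,0,0,0,0,-0.026,0]]]'

```text
time: 5.35
eef_pos: [0.5765, -0.2193, 0.1391]
tcp_rot: [0.588, 0.809, -0.001, 0.0]
contact_force: [-0.3, 0.5, -2.0]
opening: 0.122
```

```bash
python3 - <<'E'
from h import *
for c in("side",):
    im=read_camera(c);cv2.imwrite(f"pics/{c}3.png",im[:,:,::-1])
s=cv2.imread("pics/side3.png")
cv2.imwrite("pics/3.png",cv2.resize(s[170:340,350:490],None,fx=3.5,fy=3.5))
E
python3 d.py .481 -.2504 .139 18
```

```text
t 5.4 pos [ 0.5763 -0.2192  0.1388] yaw_y 18.04 tilt z [-1.2e-03 -9.0e-04 -1.0e+00] F [-0.9 -0.3 -3.2] open 0.123
rot [-0.08  0.03  0.04] shift [-0.0002 -0.1003 -0.    ]
```

View pics/3.png

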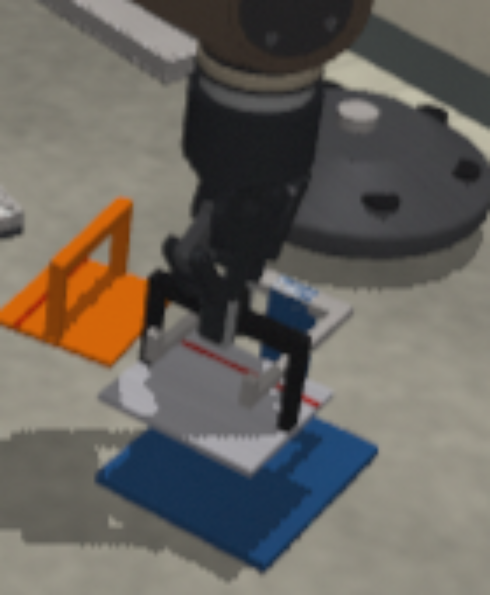

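Call:
move_arm --plan '[[[0,0,0,0,-0.022,0,0],[0,0,0,0,-0.05,0,0],[0,0,0,0,-0.08,0,0],[0,0,0,0,-0.105,0,0],[0,0,0,0,-0.11,0,0]]]'

```text
time: 6.02
eef_pos: [0.4705, -0.2533, 0.1385]
tcp_rot: [0.588, 0.809, -0.001, -0.001]
contact_force: [1.1, 0.4, -2.0]
opening: 0.123
```

```bash
python3 d.py .5 0 .20 -6.7
```

```text
t 6.03 pos [ 0.4705 -0.2533  0.1385] yaw_y 17.95 tilt z [-2.e-03 -2.e-04 -1.e+00] F [ 1.1  0.4 -2. ] open 0.123
rot [-0.11 -0.   24.65] shift [ 0.2319  0.106  -0.0616]
```

Call:
move_arm --plan '[[[0,0,0,0.01,0.005,-0.03,0],[0,0,6,0.055,0.025,-0.06,0],[0,0,12,0.11,0.05,-0.062,0],[0,0,18,0.17,0.078,-0.062,0],[0,0,24.6,0.225,0.103,-0.062,0]]]'

```text
time: 6.65
eef_pos: [0.4997, -0.0068, 0.2008]
tcp_rot: [0.748, 0.663, -0.0, -0.0]
contact_force: [1.4, 0.4, -2.2]
opening: 0.124
```

```bash
python3 d.py .5204 .2179 .12 -6.7
```

```text
t 6.65 pos [ 0.4997 -0.0068  0.2008] yaw_y -6.88 tilt z [-3.e-04 -0.e+00 -1.e+00] F [ 1.4  0.4 -2.2] open 0.124
rot [-0.02  0.   -0.18] shift [ 0.2256 -0.0063  0.0808]
```

Call:
move_arm --plan '[[[0,0,0,0.055,-0.002,0,0],[0,0,0,0.11,-0.003,0,0],[0,0,0,0.165,-0.005,0.02,0],[0,0,-0.2,0.215,-0.006,0.05,0],[0,0,-0.2,0.2256,-0.0063,0.08,0]]]'

```text
time: 7.28
eef_pos: [0.5207, 0.2216, 0.1201]
tcp_rot: [0.746, 0.666, 0.001, -0.0]
contact_force: [0.5, -0.3, -3.0]
opening: 0.119
```

Call:
move_arm --plan '[[[0,0,0,0,0,0,0],[0,0,0,0,0,0,0],[0,0,0,0,0,0,0],[0,0,0,0,0,0,0],[0,0,0,0,0,0,0]]]'

```text
time: 7.9
eef_pos: [0.5212, 0.2212, 0.121]
tcp_rot: [0.746, 0.666, 0.001, 0.0]
contact_force: [-0.6, 0.9, -2.8]
opening: 0.12
```

```bash
python3 d.py .5204 .2179 .064 -6.7;  python3 - <<'E'
from h import *
for c in("side","top"):
    im=read_camera(c);cv2.imwrite(f"pics/{c}4.png",im[:,:,::-1])
t=cv2.imread("pics/top4.png");s=cv2.imread("pics/side4.png")
cv2.imwrite("pics/4.png",np.hstack([cv2.resize(t[160:290,190:310],None,fx=3.3,fy=3.3),cv2.resize(s[150:280,250:370],None,fx=3.3,fy=3.3)]))
E
```

```text
t 7.9 pos [0.5212 0.2212 0.121 ] yaw_y -6.49 tilt z [ 0.0024  0.0015 -1.    ] F [-0.6  0.9 -2.8] open 0.12
rot [ 0.13 -0.1   0.21] shift [-0.0035 -0.0005  0.0569]
```

View pics/4.png

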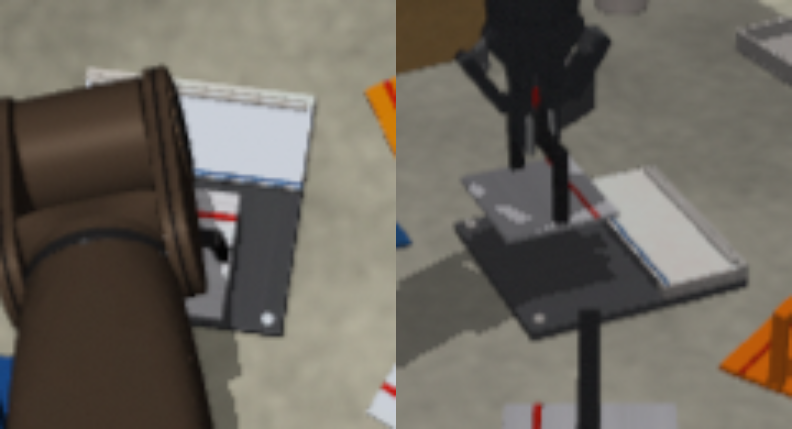

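Call:
move_arm --plan '[[[0,0,0,-0.002,0,0.015,0],[0.1,-0.1,0.2,-0.0035,0,0.03,0],[0.1,-0.1,0.2,-0.0035,0,0.045,0],[0.1,-0.1,0.2,-0.0035,0,0.055,0],[0.1,-0.1,0.2,-0.0035,0,0.057,0]]]'

```text
time: 8.62
eef_pos: [0.5198, 0.2178, 0.0621]
tcp_rot: [0.747, 0.665, -0.001, -0.001]
contact_force: [0.1, 0.1, -2.6]
opening: 0.122
```

Call:
move_arm --plan '[[[0,0,0,0,0,0.001,0],[0,0,0,0,0,0.002,0],[0,0,0,0,0,0.003,0],[0,0,0,0,0,0.003,0],[0,0,0,0,0,0.003,0]]]'

```text
time: 9.25
eef_pos: [0.5199, 0.2179, 0.0593]
tcp_rot: [0.747, 0.665, -0.001, -0.001]
contact_force: [1.4, 0.4, -1.8]
opening: 0.123
```

```bash
python3 d.py .5204 .2179 .058 -6.7;  python3 - <<'E'
from h import *
for c in("side","top"):
    im=read_camera(c);cv2.imwrite(f"pics/{c}5.png",im[:,:,::-1])
t=cv2.imread("pics/top5.png");s=cv2.imread("pics/side5.png")
cv2.imwrite("pics/5.png",np.hstack([cv2.resize(t[160:290,190:310],None,fx=3.3,fy=3.3),cv2.resize(s[150:280,250:370],None,fx=3.3,fy=3.3)]))
E
```

```text
t 9.25 pos [0.5199 0.2179 0.0593] yaw_y -6.67 tilt z [-2.3e-03 -6.0e-04 -1.0e+00] F [ 1.4  0.4 -1.8] open 0.123
rot [-0.13  0.05  0.03] shift [0.0001 0.0005 0.0013]
```

View pics/5.png

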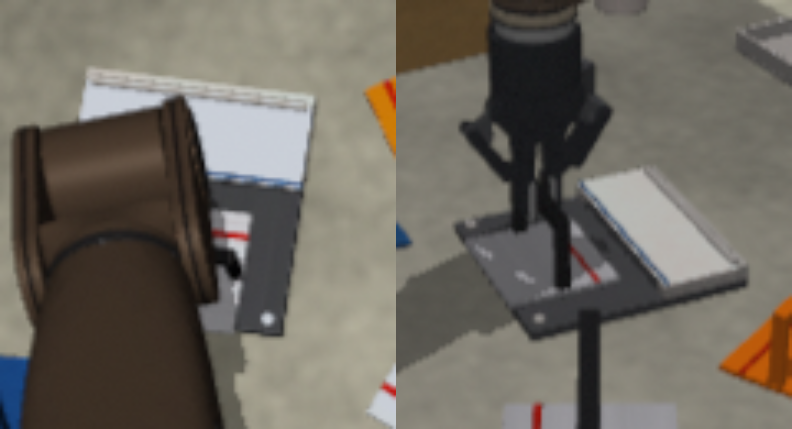

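Call:
move_arm --plan '[[[0,0,0,0,0,0.0007,0],[0,0,0,0,0,0.0013,0],[0,0,0,0,0,0.002,0],[0,0,0,0,0,0.002,0],[0,0,0,0,0,0.002,0]]]'

```text
time: 9.98
eef_pos: [0.5199, 0.2179, 0.0582]
tcp_rot: [0.747, 0.665, -0.001, -0.001]
contact_force: [-3.4, -2.1, 5.0]
opening: 0.129
```

```bash
python3 - <<'E'
from h import *
for i in range(3):
    read_camera("side");s=get_state();print(np.round(s["eef_pos"],4),np.round(s["contact_force"],1),np.round(s["wrist_torque"],2))
E
python3 d.py .5869 .2101 .058 -6.7
```

```text
[0.5199 0.2178 0.0582] [-3.6 -1.   5.1] [-0.14  0.54  0.  ]
[0.5199 0.2179 0.0582] [-3.3 -1.   5.1] [-0.2   0.56 -0.01]
[0.5199 0.2179 0.0582] [-3.5 -1.3  6. ] [-0.2   0.6  -0.03]
t 10.12 pos [0.5199 0.2179 0.0582] yaw_y -6.66 tilt z [-2.8e-03 -8.0e-04 -1.0e+00] F [-3.5 -1.3  6. ] open 0.128
rot [-0.15  0.07  0.04] shift [0.0001 0.0674 0.    ]
```

Call:
move_arm --plan '[[[0,0,0,0,0.004,0.0003,0],[0,0,0,0,0.01,0.0003,0],[0,0,0,0,0.017,0.0003,0],[0,0,0,0,0.024,0.0003,0],[0,0,0,0,0.03,0.0003,0]]]'

```text
time: 10.75
eef_pos: [0.5499, 0.2146, 0.0582]
tcp_rot: [0.747, 0.665, -0.002, -0.001]
contact_force: [-8.7, 0.3, 9.6]
opening: 0.123
```

```bash
python3 d.py .5869 .2101 .058 -6.7;  python3 - <<'E'
from h import *
for c in("side","top"):
    im=read_camera(c);cv2.imwrite(f"pics/{c}6.png",im[:,:,::-1])
t=cv2.imread("pics/top6.png");s=cv2.imread("pics/side6.png")
cv2.imwrite("pics/6.png",np.hstack([cv2.resize(t[160:290,190:310],None,fx=3.3,fy=3.3),cv2.resize(s[150:280,250:370],None,fx=3.3,fy=3.3)]))
print(get_state()["wrist_torque"])
E
```

```text
t 10.75 pos [0.5499 0.2146 0.0582] yaw_y -6.67 tilt z [-4.1e-03 -5.0e-04 -1.0e+00] F [-8.7  0.3  9.6] open 0.123
rot [-0.23  0.05  0.03] shift [-0.0001  0.0373  0.0001]
[ 0.01469207  0.20066562 -0.02905755]
```

View pics/6.png

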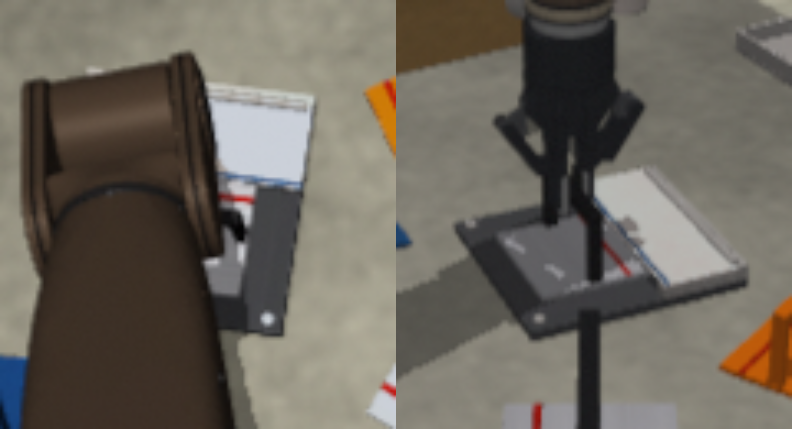

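Call:
move_arm --plan '[[[-0.1,0,0,0,0.004,-0.0001,0],[-0.2,0,0,0,0.008,-0.0001,0],[-0.2,0,0,0,0.012,-0.0001,0],[-0.2,0,0,0,0.016,-0.0001,0],[-0.2,0,0,0,0.018,-0.0001,0]]]'

```text
time: 11.48
eef_pos: [0.5693, 0.2122, 0.0582]
tcp_rot: [0.747, 0.665, 0.001, 0.001]
contact_force: [-4.0, 0.8, 4.2]
opening: 0.127
```

```bash
python3 d.py .5869 .2101 .058 -6.7;  python3 - <<'E'
from h import *
for c in("side","top"):
    im=read_camera(c);cv2.imwrite(f"pics/{c}7.png",im[:,:,::-1])
t=cv2.imread("pics/top7.png");s=cv2.imread("pics/side7.png")
cv2.imwrite("pics/7.png",np.hstack([cv2.resize(t[160:290,190:310],None,fx=3.3,fy=3.3),cv2.resize(s[150:280,250:370],None,fx=3.3,fy=3.3)]))
print(get_state()["wrist_torque"])
E
```

```text
t 11.47 pos [0.5693 0.2122 0.0582] yaw_y -6.68 tilt z [ 3.e-03 -9.e-04 -1.e+00] F [-4.   0.8  4.2] open 0.127
rot [0.18 0.03 0.02] shift [-0.0001  0.0178  0.0003]
[-0.015498    0.39230778 -0.01203788]
```

View pics/7.png

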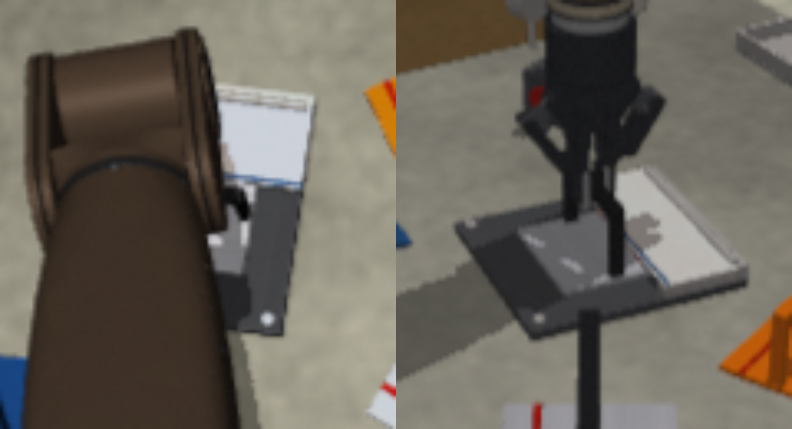

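Call:
move_arm --plan '[[[0,0,0,0,0.004,0.0001,0],[0.1,0,0,0,0.008,0.0002,0],[0.1,0,0,0,0.012,0.0002,0],[0.1,0,0,0,0.016,0.0002,0],[0.1,0,0,0,0.018,0.0002,0]]]'

```text
time: 12.2
eef_pos: [0.5877, 0.2101, 0.0582]
tcp_rot: [0.747, 0.665, 0.001, 0.001]
contact_force: [-5.6, 1.2, 5.7]
opening: 0.124
```

```bash
python3 d.py .5869 .2101 .058 -6.7
```

```text
t 12.2 pos [0.5877 0.2101 0.0582] yaw_y -6.68 tilt z [ 2.3e-03 -6.0e-04 -1.0e+00] F [-5.6  1.2  5.7] open 0.124
rot [0.13 0.02 0.02] shift [-0.0001 -0.0008  0.0002]
```

Call:
move_arm --plan '[[[0,0,0,0,0,0.0005,0],[0,0,0,0,0,0.001,0],[0,0,0,0,0,0.0015,0],[0,0,0,0,0,0.0015,0],[0,0,0,0,0,0.0015,0]]]'

```text
time: 12.82
eef_pos: [0.5879, 0.2101, 0.0582]
tcp_rot: [0.747, 0.665, 0.0, 0.001]
contact_force: [-6.8, -1.5, 10.8]
opening: 0.127
```

```bash
python3 d.py .5869 .2101 .058 -6.7;  python3 - <<'E'
from h import *
for c in("side","top"):
    im=read_camera(c);cv2.imwrite(f"pics/{c}8.png",im[:,:,::-1])
t=cv2.imread("pics/top8.png");s=cv2.imread("pics/side8.png")
cv2.imwrite("pics/8.png",np.hstack([cv2.resize(t[160:290,190:310],None,fx=3.3,fy=3.3),cv2.resize(s[150:280,250:370],None,fx=3.3,fy=3.3)]))
for i in range(5):
    s=get_state();print(np.round(s["eef_pos"],4),np.round(s["contact_force"],1),np.round(s["wrist_torque"],2),s["time"]);read_camera("side")
for q in("flap_edge","setting_plate","plate_grip"):
    print(q,[(np.round(r["centre"],1),round(r["p"],2)) for r in pinpoint("side",q)[:5]])
# projected expectation
def W(x,y,z,c=(.575,.2115),a=np.radians(-6.7)): return [c[0]+np.cos(a)*x-np.sin(a)*y,c[1]+np.sin(a)*x+np.cos(a)*y,z]
print(proj("side",W(.02,0,.02)))
E
```

```text
t 12.82 pos [0.5879 0.2101 0.0582] yaw_y -6.67 tilt z [ 1.9e-03 -9.0e-04 -1.0e+00] F [-6.8 -1.5 10.8] open 0.127
rot [0.11 0.04 0.03] shift [-0.0001 -0.001   0.0002]
[0.5879 0.2101 0.0582] [-6.4 -0.8 10.2] [-0.05  1.21  0.01] 12.925
[0.5879 0.21   0.0582] [-8.9 -0.2 11. ] [-0.07  1.27  0.  ] 12.975
[0.5879 0.2101 0.0582] [-7.5 -0.8  9.6] [-0.04  1.23 -0.03] 13.025
[0.5879 0.2101 0.0582] [-8.2 -0.9 10.7] [-0.03  1.28  0.04] 13.075
[0.5879 0.2101 0.0582] [-7.3 -0.5 10.3] [-0.11  1.27  0.  ] 13.125
flap_edge [(array([318.5, 222.4]), 0.69), (array([323.7, 213.9]), 0.26), (array([301.9, 185.4]), 0.19)]
setting_plate [(array([374.7, 259. ]), 0.9), (array([315.8, 223.8]), 0.89), (array([230. , 218.5]), 0.71), (array([304.6, 288.8]), 0.61), (array([217.4, 192.5]), 0.22)]
plate_grip [(array([308.7, 261.1]), 0.91), (array([375.7, 237.4]), 0.8), (array([297.2, 356.7]), 0.79), (array([313.9, 205.9]), 0.7)]
[[316.85978736 220.7204849 ]]
```

View pics/8.png

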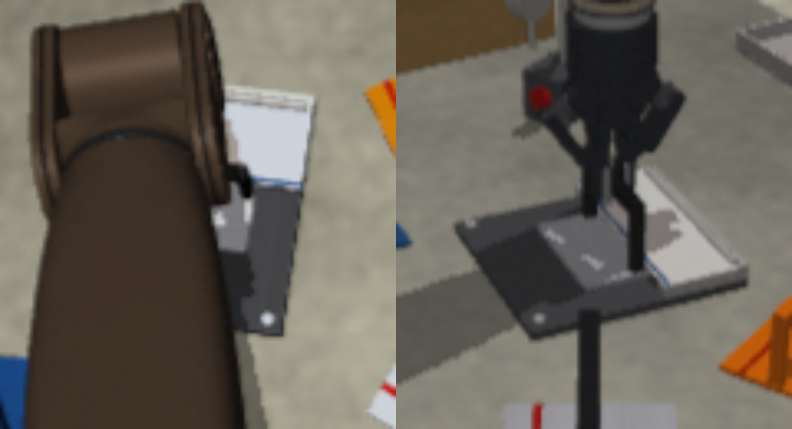

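Call:
move_arm --plan '[[[0,0,0,0,0,0.001,0],[0,0,0,0,-0.0004,0.0018,0],[0,0,0,0,-0.0004,0.0023,0],[0,0,0,0,-0.0004,0.0023,0],[0,0,0,0,-0.0004,0.0023,0]]]'

```text
time: 13.95
eef_pos: [0.5879, 0.2101, 0.0582]
tcp_rot: [0.747, 0.665, 0.0, 0.001]
contact_force: [-8.9, -0.7, 13.3]
opening: 0.121
```

```bash
python3 - <<'E'
from h import *
im=read_camera("side");cv2.imwrite("pics/9.png",cv2.resize(im[180:270,260:380,::-1],None,fx=6.5,fy=6.5,interpolation=cv2.INTER_CUBIC))
for i in range(4):
    s=get_state();print(np.round(s["eef_pos"],4),np.round(s["contact_force"],1),np.round(s["wrist_torque"],2),s["time"],s["opening"]);read_camera("side")
a=np.radians(-6.7);x=np.array([np.cos(a),np.sin(a)]);y=np.array([-x[1],x[0]])
for p in((293.3,218),(307,237.7)):
    d=atz("side",p,.015)[:2]-[.575,.2115];print(d@x,d@y)
d=s["eef_pos"][:2]-[.575,.2115];print("tcp in base",d@x,d@y)
E
```

```text
[0.5879 0.2101 0.0582] [-9.  -1.7 13.6] [-0.11  1.45  0.01] 14.0 0.12127519411851724
[0.5879 0.2101 0.0582] [-9.  -0.2 12.7] [-0.16  1.46 -0.05] 14.05 0.12261298562395603
[0.5879 0.2101 0.0582] [-8.4 -2.1 13.3] [-0.15  1.49 -0.05] 14.1 0.1260365526995105
[0.5879 0.2101 0.0582] [-9.7 -1.3 14.1] [-0.21  1.52  0.  ] 14.15 0.12182241134914139
-0.0339304854220438 0.04969675581928105
-0.03866531945486058 -0.06373946636376449
tcp in base 0.012959957578777746 0.00010388104916848783
```

View pics/9.png

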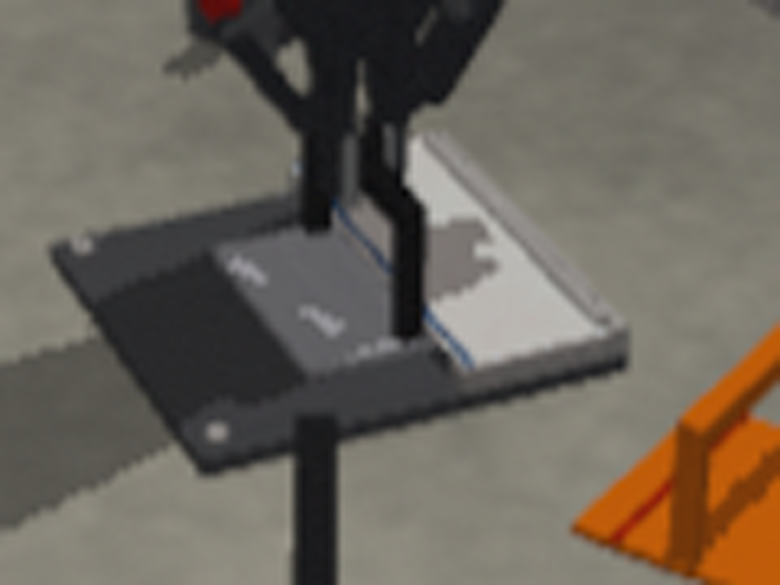

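```bash
python3 -c "
from plant import *
print(ticket.sign_off());s=get_state();print(s['eef_pos'],s['contact_force'],s['time'])"
```

```text
the job is handed in; nothing more can be done
None
the job is handed in; nothing more can be done
```

The setting plate is off the peg stand and pushed under the white flap. I handed the job in at about 14 s, still gripping the handle and pressing down. Sign-off returned no verdict.

- **Route:** I gripped the bar between the prongs, lifted it 26 mm and drew it back about 110 mm. I then set the plate flat on the base in front of the flap and slid it in with light contact.
- **Position:** The front edge is about 43 mm past the flap's front edge. The arm pose gives 43 mm, and the plate's rear edge in the side picture gives 41–46 mm. The plate is centred between the spacers by the arm pose; the rear corners in the picture put it about 7 mm to the right, which still leaves room.
- **Flap and red line:** In the last side picture the flap lies flat and no red line shows. The gripper hides part of the flap's edge in that view. I did not measure the flap angle.
- **Push:** The wrist read about 13.4 N of push, which is roughly 16 N on the base with the plate's weight. The tool is vertical to within about 0.1–0.2°.
- **Remaining side load:** About 9 N of sideways friction load and 1.5 N·m at the wrist remained from the slide. One attempt to relieve it made little difference, and the plate was at rest.
- **Bystanders:** I didn't measure them after the start. The arm's path stayed clear of them, and I saw none moved in the pictures.

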